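Draw the top tile off the stack onto the marking-out bed

ROBOT

A 7-joint arm with a two-finger parallel gripper is mounted at the origin on the work surface. World frame = base frame: x ahead of the robot, y to its left, z up, the work surface at z = 0. Lengths are in m, angles in rad, forces in N, time in s.
With the tool pointing down it reaches from about 0.4 to 0.85 m from the base axis. Payload 10.4 kg.
Tool frame: the origin (TCP) lies between the finger pads; the fingertips stand 22 mm ahead of it and the grasp point (between the pads) lies 3 mm ahead of it (r.nose_length is the distance from the TCP to the fingertips, in m); z points along the fingers, y is the line along which they close (so a half turn about z gives the same grasp; the last joint's range is limited). The gripper opens to 87 mm and grips with 3 to 60 N. Pads are 19 mm wide; open, the fingers measure 117 mm over their backs; the gripper's body (75 mm by 190 mm) begins 51 mm behind the grasp point.
Start: joints at [-1.227, 0.332, -0.065, 1.46, 0.022, 1.35, -0.088], TCP at [0.224, 0.583, 0.245] pointing down, gripper open.
Joint ranges: [-2.6, 2.6], [-0.5, 2.12], [-1.47, 1.34], [0.16, 2.42], [-1.27, 4.41], [0.06, 2.06], [-2.6, 2.6]. Speed limits (rad/s): [2.22, 2.22, 2.79, 2.79, 3.14, 3.14, 3.14].

INTERFACE

Orientations are given as a unit quaternion [x, y, z, w].
In Python, from bench import readout, cams, r gives the robot as it stands. The module is installed in compiled form; this text tells all that it offers.
- The arm moves only by the tool step_arm, never from a script. Its argument "deltas" is a list that holds one entry, the list of rows, each a list of 7 numbers: the turn, a rotation vector about the tool's x, y, z in rad, then the shift along the tool's x, y, z in m, then the opening in per cent of the stroke, from 0 (shut) to 100 (fully open). A call has 1 to 20 rows; each row is the pose to reach, as a shift and turn from the pose commanded when the call began, along the tool's axes at that moment; what a row does not reach only later rows make up. A row lasts 1/8 s, in which the tool goes at most 62.5 mm and 10.7 degrees, less where a joint would pass 70% of its speed; a pose out of reach is approached as far as the arm can. A call with a gripper value outside its range is refused whole. The fingers move at their own pace and stop on an object; "squeeze" is the grip in N (left out, the last holds). Time passes only in rows, so rows that repeat a pose let the fingers close. It gives the time, the measured TCP pose, the force, the opening and the grip force at its end, in the units of the state.
- readout.read_state(): the state, without advancing time (a new reading comes with each control period).
- cams.camera(name): name is "scene" or "top" or "wrist"; returns a dict with "img" (480x640x3 uint8, red, green, blue), "fx", "fy", "cx", "cy" (pixels), "origin" and "rotation" of the camera in the world; the wrist camera has in their place "T_tool_cam" (4x4, takes a point from camera to tool coordinates, whose origin is the TCP and whose axes are the flange's). Camera axes: x right, y up, looking along -z (the intrinsics and any distortion apply to the point x, -y, -z); pixel columns grow to the right and rows downward; lengths in m; the calibration is good to about 2 mm. A picture is of the moment at which its call begins: read the wrist's pose just before it. There is no depth.
- r.close_job(): hands the job in; it is judged then, once.
The state is a dict: "time": time; "joint_positions": joint angles; "joint_vel": joint speeds; "joint_torque": joint torques, N m; "ee_pos": TCP position; "eef_rot": TCP orientation; "ft_force": force on the tool from outside, world axes, zero at the start; "torque": the same for the moment, N m; "width": finger opening in m; "grip_force": force on a finger pad.
Only numpy, scipy, OpenCV 4.12 (cv2) and the standard library are available. Lean on these libraries where they do the work, as an engineer would, in place of code of your own. Each camera call takes 0.05 s, during which the arm holds its last target. There are 200 camera calls.

TASK

Slide the top tile off the stack, out through the open front of its holder and along the marking-out bed until its whole front edge lies home, square against the fence, with the whole tile flat on the bed. Slide it, do not lift it: press only gently, as the glaze chips; leave the tiles below lying where they are, do not shift the fence, and leave the other things alone.

Things in the scene. Friction and masses are not known exactly. Their poses are not given: they have to be found in the camera images.
- tile1_centre (a point): Centre of the TOP tile of the stack: white glazed tile 150 x 100 x 8 mm, about 280 g. x axis along its length, pointing in the slide direction to the fence; z up; top face 4 mm above this point. Slippery on tiles, holder and bed (friction about 0.2); fingertips grip it far better. Chips if fingers push it with over 25 N in any direction; 6 to 10 N of press is plenty to drag it.
- tile2: Second tile of the stack, same tile (origin: centre of its underside). The top tile lies on it. Tiles, holder and bed are hard: going 1 mm too deep presses with well over 25 N, and the measured poses are no better than that, so the press must be felt.
- tile3: Third tile of the stack, same tile and origin.
- tile4: Bottom tile of the stack, same tile and origin.
- jig: Fixed plywood baseboard 420 x 150 x 12 mm carrying the tile holder, then an open gap of 30 mm, then the marking-out bed, in line. Origin on the table under the board; x axis = slide direction from holder to bed and fence, z up. All of it lies symmetric about y = 0.
- holder (a point): Centre of the holder's floor, 12 mm above the table. Four tiles lie on it, the top face of the top one 32 mm above this floor. Side walls and back wall, about 3 mm outside the tiles, rise 34 mm (2 mm above the top tile), so its edges cannot be reached there, only its face. Open on the jig's +x side. Axes as the jig.
- bed (a point): On the top face of the marking-out bed, middle of the edge nearest the holder. The bed is a grey laminate slab 214 mm long (along +x), 130 mm wide, top 34.5 mm above the table: 1.5 mm below the underside of the top tile as it lies on the stack. Axes as the jig.
- fence_face (a point): On the fence's face, mid-width, 4 mm above the bed. The fence is an aluminium bar across the bed, 128 mm wide, 20 mm high, its face looking back at the holder, square to the jig's x axis, 155 to 195 mm along the bed from its near edge. Only lightly clamped: it slips if pushed with over 15 N. A tile home against it has its centre 75 mm from this point.
- filler_tub: Bystander: round tub 72 mm across, 75 mm high (origin under its middle).
- tape_roll: Bystander: cardboard-coloured roll of tape lying flat, 72 mm across, 25 mm high (origin under its middle).
- brush: Bystander: paint brush lying on the table.
- tape_measure: Bystander: black tape-measure case 65 x 35 x 60 mm (origin under its middle).
- small_tin: Bystander: tin 66 mm across, 95 mm high (origin under its middle).
- offcut: Bystander: wood offcut 120 x 45 x 20 mm (origin under its middle).
- mallet: Bystander: rubber mallet lying on the table.
There are look-alikes about, which are no part of the job. Leave any brown look-alike of the part that bears tile1_centre alone.

How it is judged:
By the outcome, as a careful person would: the job done as asked, in the order asked, and still so for the second after the job is handed in, with the robot touching nothing.
It also fails if it takes over 59 s, if anything falls off the work surface, if the arm or the gripper's body presses on something with over 40 N, if the wrist force passes 120 N, or if a joint passes its speed limit or range.

## Working session

There is one attempt and no reset: what is moved stays moved. The work goes in short steps, Python scripts to look and compute and a tool call to move; the robot and the scene stay as the last step left them, time stands still between calls to the robot, and variables do not carry over. Pictures are saved under pics/ and viewed, at most 10 in all, crops included, and the job is handed in when it is done.

Besides the shell and the picture viewer there is one more tool, called after "Call:" in YAML: its name, and indented under it one key for each argument. step_arm: Moves the arm, as the interface text tells. Its arguments: {"type":"object","properties":{"deltas":{"type":"array"},"squeeze":{"type":"number"}},"required":["deltas"]}

```bash
mkdir -p pics
python3 - <<'E'
from bench import readout,cams,r
import cv2
print(readout.read_state(), r.nose_length)
for n in("top","scene"):
    c=cams.camera(n); cv2.imwrite(f"pics/{n}.png",c["img"][:,:,::-1]); print({k:v for k,v in c.items() if k!="img"})
E
```

```text
{'time': 0.0, 'joint_positions': array([-1.22661511,  0.33288331, -0.06468646,  1.46096476,  0.02161325,
        1.3499246 , -0.08851404]), 'joint_vel': array([ 0.00197137, -0.00037862,  0.00032743,  0.00036304, -0.00096675,
       -0.0005219 , -0.00240685]), 'joint_torque': array([-1.33431713e-03, -6.23255897e+01,  2.37595296e-02, -3.89911258e+01,
       -6.14398322e-02,  3.94812925e-02,  1.34660404e-04]), 'ee_pos': array([0.22401545, 0.58307246, 0.24373557]), 'eef_rot': array([ 1.82365516e-01,  9.83230526e-01, -7.36370503e-04, -9.18326250e-05]), 'ft_force': array([-0.56179427,  0.93592594, -1.28538066]), 'torque': array([-0.02014659,  0.01712053,  0.01536976]), 'grip_force': 0.0, 'width': 0.08713904386945333} 0.022
{'fx': 453.8970847314614, 'fy': 453.8970847314614, 'cx': 319.03806251647836, 'cy': 240.98893087810598, 'origin': array([ 0.47430067, -0.01293201,  1.19086946]), 'rotation': array([-0.02311337,  0.01544221,  0.70874672, -0.70491517])}
{'fx': 531.9974917454514, 'fy': 531.9974917454514, 'cx': 322.17604261089747, 'cy': 241.85891700247615, 'origin': array([1.54790358, 0.51007221, 0.93751812]), 'rotation': array([0.23067768, 0.38200358, 0.76453075, 0.46513848])}
```

View pics/top.png

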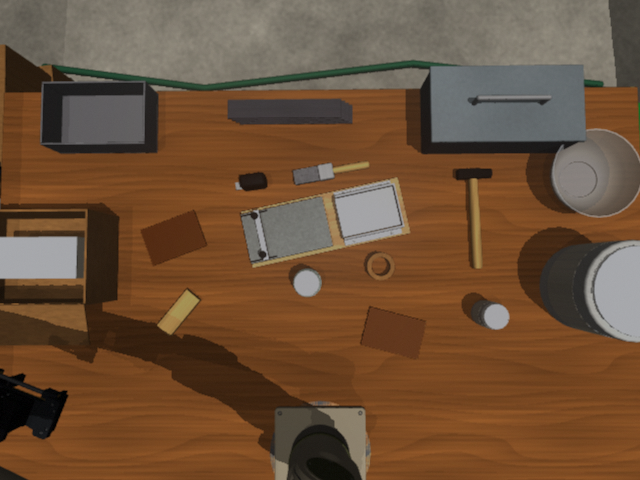

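The top view shows the jig, with the holder and white tile at about (368,212), the bed at about (287,230) and the fence at about (260,235). The slide direction is image-left. I'll enlarge it.

Run:
```python
import cv2
i=cv2.imread("pics/top.png")[165:280,230:420]
cv2.imwrite("pics/topc.png",cv2.resize(i,None,fx=4,fy=4,interpolation=cv2.INTER_CUBIC))
```

```text
(no output)
```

View pics/topc.png

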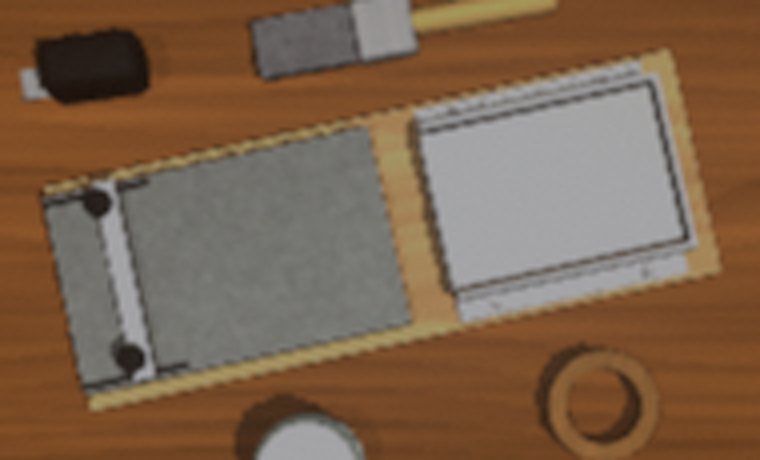

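The crop (4x, offset 230,165) shows these corners:

- **Tile top:** (418,130), (452,292), (690,242), (655,82)
- **Bed near edge:** (367,127)–(410,322)
- **Fence face, top edge:** (117,180)–(155,378)
- **Board:** (42,188), (90,408), (718,268), (670,48)

```bash
cat > h.py <<'E'
import numpy as np
from scipy.spatial.transform import Rotation as R
from bench import readout,cams
def ray(c,uv,z,o=None,Rm=None):
    o=c["origin"] if o is None else o; Rm=R.from_quat(c["rotation"]).as_matrix() if Rm is None else Rm
    d=Rm@np.array([(uv[0]-c["cx"])/c["fx"],-(uv[1]-c["cy"])/c["fy"],-1])
    return o+d*(z-o[2])/d[2]
def wrist():
    s=readout.read_state(); c=cams.camera("wrist")
    T=np.eye(4);T[:3,:3]=R.from_quat(s["eef_rot"]).as_matrix();T[:3,3]=s["ee_pos"]
    W=T@c["T_tool_cam"]; return s,c,W[:3,3],W[:3,:3]
def totool(v):
    return R.from_quat(readout.read_state()["eef_rot"]).inv().apply(v)
E
python3 - <<'E'
from h import *
c=cams.camera("top"); print({k for k in c})
def P(l,z): return np.array([ray(c,(230+(u-1.5)/4,165+(v-1.5)/4),z) for u,v in l])
t=P([(418,130),(452,292),(690,242),(655,82)],.044);print("tile",t.round(4),t.mean(0))
b=P([(42,188),(90,408),(718,268),(670,48)],.012);print("board",b.round(4),b.mean(0))
e=P([(367,127),(410,322)],.0345);print("bed",e.round(4))
f=P([(117,180),(155,378)],.0545);print("fence",f.round(4))
for n,a in(("t",t),("b",b)):
    print([np.linalg.norm(a[i]-a[i-1]).round(4) for i in range(4)])
    d=a[0]+a[1]-a[2]-a[3]; print(n,np.degrees(np.arctan2(d[1],d[0])))
for a in(e,f):
    d=a[1]-a[0]; print(np.linalg.norm(d),np.degrees(np.arctan2(d[1],d[0]))+90, a.mean(0))
s=readout.read_state(); print(R.from_quat(s["eef_rot"]).as_matrix().round(3))
E
```

```text
{'rotation', 'cy', 'cx', 'fy', 'origin', 'img', 'fx'}
tile [[ 0.6484 -0.0396  0.044 ]
 [ 0.5451 -0.0604  0.044 ]
 [ 0.5759 -0.2111  0.044 ]
 [ 0.6781 -0.1904  0.044 ]] [ 0.61190887 -0.12537198  0.044     ]
board [[ 0.6168  0.2057  0.012 ]
 [ 0.473   0.1738  0.012 ]
 [ 0.5617 -0.2345  0.012 ]
 [ 0.7062 -0.2055  0.012 ]] [ 0.58941865 -0.01511522  0.012     ]
bed [[ 0.652  -0.0071  0.0345]
 [ 0.5267 -0.0339  0.0345]]
fence [[0.6164 0.1505 0.0545]
 [0.4916 0.1264 0.0545]]
[np.float64(0.1537), np.float64(0.1054), np.float64(0.1538), np.float64(0.1043)]
t 101.34679424927464
[np.float64(0.4208), np.float64(0.1473), np.float64(0.4179), np.float64(0.1473)]
b 102.26120257838483
0.12814842724771403 -77.96012316509456 [ 0.58937302 -0.02049084  0.0345    ]
0.12711931343671426 -79.0726706238581 [0.55400141 0.13844427 0.0545    ]
[[-0.933  0.359 -0.   ]
 [ 0.359  0.933 -0.001]
 [-0.    -0.001 -1.   ]]
```

Call:
step_arm:
  deltas:
    - [[0,0,0.997,-0.572,-0.469,-0.026,45],[0,0,0.997,-0.572,-0.469,-0.026,45],[0,0,0.997,-0.572,-0.469,-0.026,45],[0,0,0.997,-0.572,-0.469,-0.026,45],[0,0,0.997,-0.572,-0.469,-0.026,45],[0,0,0.997,-0.572,-0.469,-0.026,45],[0,0,0.997,-0.572,-0.469,-0.026,45],[0,0,0.997,-0.572,-0.469,-0.026,45],[0,0,0.997,-0.572,-0.469,-0.026,45],[0,0,0.997,-0.572,-0.469,-0.026,45],[0,0,0.997,-0.572,-0.469,-0.026,45],[0,0,0.997,-0.572,-0.469,-0.026,45],[0,0,0.997,-0.572,-0.469,-0.026,45],[0,0,0.997,-0.572,-0.469,-0.026,45],[0,0,0.997,-0.572,-0.469,-0.026,45],[0,0,0.997,-0.572,-0.469,-0.026,45],[0,0,0.997,-0.572,-0.469,-0.026,45],[0,0,0.997,-0.572,-0.469,-0.026,45],[0,0,0.997,-0.572,-0.469,-0.026,45]]

```text
time: 2.52
ee_pos: [0.5899, -0.0594, 0.2706]
eef_rot: [0.63, 0.776, 0.0, -0.0]
ft_force: [0.3, 0.2, 0.3]
width: 0.0393
grip_force: 0.0
```

Run:
```python
from h import *
import cv2
s,c,o,M=wrist()
cv2.imwrite("pics/w1.png",c["img"][:,:,::-1]); np.savez("w1.npz",o=o,M=M,k=[c["fx"],c["fy"],c["cx"],c["cy"]])
print({k:s[k] for k in("time","joint_positions","ee_pos","ft_force","width")},o,[k for k in c]); print(R.from_quat(s["eef_rot"]).as_matrix().round(4))
```

```text
{'time': 2.525, 'joint_positions': array([-0.46678867,  0.27042802,  0.6012728 ,  1.54054658, -0.15471288,
        1.37851912,  0.35421235]), 'ee_pos': array([ 0.58987496, -0.05940957,  0.27055225]), 'ft_force': array([0.27142135, 0.19376644, 0.33517133]), 'width': 0.03934580706653845} [0.57405579 0.02338487 0.41159227] ['img', 'fx', 'fy', 'cx', 'cy', 'T_tool_cam']
[[-2.056e-01  9.786e-01  1.000e-04]
 [ 9.786e-01  2.056e-01  1.000e-04]
 [ 1.000e-04  1.000e-04 -1.000e+00]]
```

View pics/w1.png

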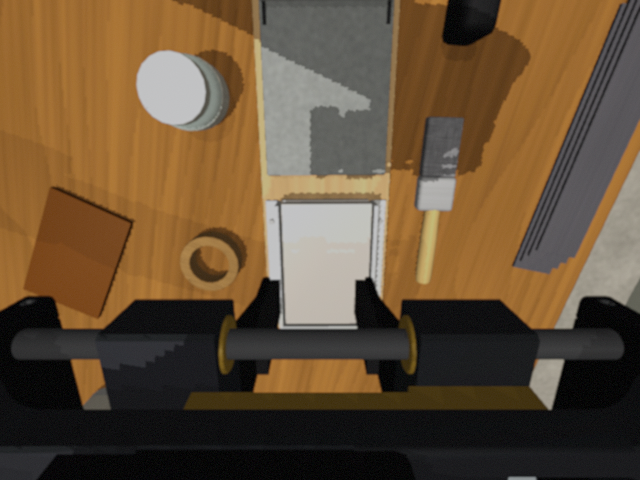

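The wrist view shows the tile's front corners at (281,203) and (373,203), its rear corners at about (285,325) and (370,325), and the bed's near edge at (267,174)–(388,174). The fence is out of view at the top.

Run:
```python
from h import *
d=np.load("w1.npz");k=d["k"];c=dict(fx=k[0],fy=k[1],cx=k[2],cy=k[3])
P=lambda l,z:np.array([ray(c,p,z,d["o"],d["M"]) for p in l])
t=P([(281,203),(373,203),(370,325),(285,325)],.044);b=P([(267,174),(388,174)],.0345)
print(t.round(4),t.mean(0),[np.linalg.norm(t[i]-t[i-1]).round(4) for i in range(4)]);v=t[0]+t[1]-t[2]-t[3];print(np.degrees(np.arctan2(v[1],v[0])))
print(b,b.mean(0),np.degrees(np.arctan2(*(b[1]-b[0])[[1,0]]))+90)
u=np.array([-.2056,.9786,0]);print((b.mean(0)-t[:2].mean(0))@u)
```

```text
[[ 0.5513 -0.0596  0.044 ]
 [ 0.6504 -0.0388  0.044 ]
 [ 0.6859 -0.1881  0.044 ]
 [ 0.5829 -0.2097  0.044 ]] [ 0.61764871 -0.12405791  0.044     ] [np.float64(0.1534), np.float64(0.1013), np.float64(0.1535), np.float64(0.1052)]
102.62998370077334
[[ 0.52998905 -0.03297808  0.0345    ]
 [ 0.66029636 -0.00555614  0.0345    ]] [ 0.5951427  -0.01926711  0.0345    ] 101.88395101493468
0.030448622705595674
```

Call:
step_arm:
  deltas:
    - [[0,0,0,-0.069,0.011,0.05,45],[0,0,0,-0.069,0.011,0.1,45],[0,0,0,-0.069,0.011,0.15,45],[0,0,0,-0.069,0.011,0.17,45],[0,0,0,-0.069,0.011,0.184,45],[0,0,0,-0.069,0.011,0.192,45],[0,0,0,-0.069,0.011,0.194,45],[0,0,0,-0.069,0.011,0.194,45],[0,0,0,-0.069,0.011,0.194,45]]

```text
time: 3.7
ee_pos: [0.6153, -0.1248, 0.0773]
eef_rot: [0.63, 0.776, 0.0, 0.0]
ft_force: [-0.3, -0.4, -0.1]
width: 0.0393
grip_force: 0.0
```

Run:
```python
from h import *
import cv2
c=cams.camera("scene"); cv2.imwrite("pics/s1.png",cv2.resize(c["img"][180:380,180:460,::-1],None,fx=2.8,fy=2.8,interpolation=cv2.INTER_CUBIC))
s=readout.read_state();print(s["ee_pos"],s["ft_force"])
```

```text
[ 0.61517898 -0.12472573  0.07715478] [-0.59040725  0.37584114 -0.80555455]
```

View pics/s1.png

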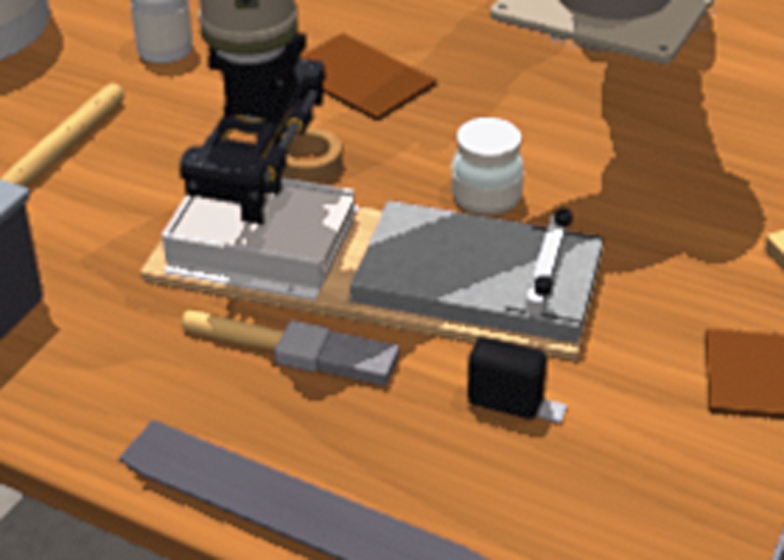

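The fingers hang over the middle of the top tile, at crop (255,210), clear of the walls. Next is a slow descent, felt through the wrist force.

Call:
step_arm:
  deltas:
    - [[0,0,0,0,0,0.004,45],[0,0,0,0,0,0.007,45],[0,0,0,0,0,0.009,45],[0,0,0,0,0,0.009,45],[0,0,0,0,0,0.009,45]]

```text
time: 4.38
ee_pos: [0.6149, -0.1248, 0.0675]
eef_rot: [0.63, 0.776, 0.0, 0.0]
ft_force: [0.4, -0.7, 0.1]
width: 0.0392
grip_force: 0.0
```

Call:
step_arm:
  deltas:
    - [[0,0,0,0,0,0.0005,45],[0,0,0,0,0,0.0005,45],[0,0,0,0,0,0.0005,45]]

```text
time: 4.75
ee_pos: [0.6149, -0.1247, 0.067]
eef_rot: [0.63, 0.776, 0.0, -0.0]
ft_force: [0.3, -0.6, -0.3]
width: 0.0392
grip_force: 0.0
```

Call:
step_arm:
  deltas:
    - [[0,0,0,0,0,0.0004,45],[0,0,0,0,0,0.0004,45]]

```text
time: 5.0
ee_pos: [0.6148, -0.1247, 0.0666]
eef_rot: [0.63, 0.776, 0.0, -0.0]
ft_force: [-0.8, -0.2, 0.0]
width: 0.0391
grip_force: 0.0
```

Call:
step_arm:
  deltas:
    - [[0,0,0,0,0,0.0003,45],[0,0,0,0,0,0.0003,45]]

```text
time: 5.25
ee_pos: [0.615, -0.1247, 0.0666]
eef_rot: [0.63, 0.776, 0.0, 0.0]
ft_force: [-0.7, 0.1, 3.8]
width: 0.0391
grip_force: 1.9
```

Call:
step_arm:
  deltas:
    - [[0,0,0,0,0,0.0001,45],[0,0,0,0,0,0.0001,45]]

```text
time: 5.5
ee_pos: [0.615, -0.1248, 0.0666]
eef_rot: [0.63, 0.776, 0.0, 0.0]
ft_force: [-1.9, 1.0, 4.8]
width: 0.039
grip_force: 2.6
```

Call:
step_arm:
  deltas:
    - [[0,0,0,0,0,0.00015,45],[0,0,0,0.001,0,0.00015,45],[0,0,0,0.003,0,0.00015,45],[0,0,0,0.006,0,0.00015,45],[0,0,0,0.009,0,0.00015,45],[0,0,0,0.01,0,0.00015,45],[0,0,0,0.01,0,0.00015,45]]

```text
time: 6.38
ee_pos: [0.6133, -0.115, 0.0665]
eef_rot: [0.63, 0.776, 0.0, 0.001]
ft_force: [-0.3, 0.5, 5.6]
width: 0.0389
grip_force: 2.9
```

Call:
step_arm:
  deltas:
    - [[0,0,0,0.002,0,8e-05,45],[0,0,0,0.006,0,8e-05,45],[0,0,0,0.01,0,8e-05,45],[0,0,0,0.014,0,8e-05,45],[0,0,0,0.018,0,8e-05,45],[0,0,0,0.022,0,8e-05,45]]

```text
time: 7.12
ee_pos: [0.6088, -0.0937, 0.0666]
eef_rot: [0.63, 0.776, 0.0, 0.001]
ft_force: [0.4, -1.9, 6.5]
width: 0.039
grip_force: 3.0
```

Run:
```python
from h import *
import cv2
c=cams.camera("top"); cv2.imwrite("pics/topc2.png",cv2.resize(c["img"][165:280,230:420,::-1],None,fx=4,fy=4,interpolation=cv2.INTER_CUBIC))
s=readout.read_state();print(s["ee_pos"],s["ft_force"])
```

```text
[ 0.60872071 -0.09310305  0.06652668] [ 0.05080908 -1.45516474  7.28716889]
```

View pics/topc2.png

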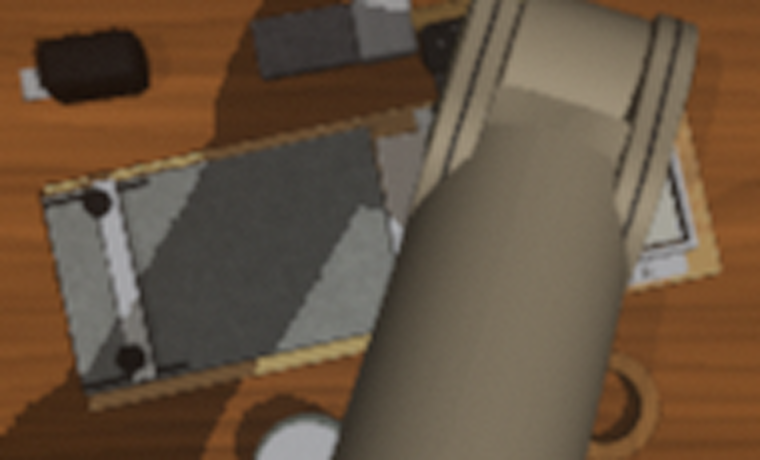

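The tile's front edge is now at the bed's near edge, around (375,140), so it follows the fingers. I'll carry on.

Call:
step_arm:
  deltas:
    - [[0,0,0,0.004,0,0,45],[0,0,0,0.008,0,0,45],[0,0,0,0.012,0,0,45],[0,0,0,0.016,0,0,45],[0,0,0,0.02,0,0,45],[0,0,0,0.024,0,0,45],[0,0,0,0.027,0,0,45],[0,0,0,0.03,0,0,45]]

```text
time: 8.18
ee_pos: [0.6026, -0.0644, 0.0665]
eef_rot: [0.63, 0.776, 0.0, 0.001]
ft_force: [-0.1, -1.4, 6.0]
width: 0.0392
grip_force: 3.0
```

Call:
step_arm:
  deltas:
    - [[0,0,0,0.003,0,0,45],[0,0,0,0.007,0,0,45],[0,0,0,0.011,0,0,45],[0,0,0,0.015,0,0,45]]

```text
time: 8.68
ee_pos: [0.5995, -0.0496, 0.0665]
eef_rot: [0.63, 0.776, 0.0, 0.001]
ft_force: [0.3, -1.5, 5.9]
width: 0.0392
grip_force: 2.9
```

Call:
step_arm:
  deltas:
    - [[0,0,0,0.003,0,5e-05,45],[0,0,0,0.006,0,0.0001,45],[0,0,0,0.009,0,0.00015,45]]

```text
time: 9.05
ee_pos: [0.5977, -0.0408, 0.0664]
eef_rot: [0.63, 0.776, 0.0, 0.001]
ft_force: [0.2, -2.1, 6.2]
width: 0.0396
grip_force: 3.0
```

Call:
step_arm:
  deltas:
    - [[0,0,0,0.003,0,5e-05,45],[0,0,0,0.006,0,0.0001,45],[0,0,0,0.009,0,0.00015,45]]

```text
time: 9.43
ee_pos: [0.5959, -0.032, 0.0662]
eef_rot: [0.63, 0.776, 0.0, 0.001]
ft_force: [0.1, -1.3, 6.1]
width: 0.0387
grip_force: 3.1
```

Call:
step_arm:
  deltas:
    - [[0,0,0,0.003,0,4e-05,45],[0,0,0,0.006,0,8e-05,45],[0,0,0,0.009,0,0.00011,45],[0,0,0,0.012,0,0.00014,45],[0,0,0,0.015,0,0.00017,45]]

```text
time: 10.05
ee_pos: [0.5928, -0.0174, 0.0661]
eef_rot: [0.63, 0.776, 0.0, 0.001]
ft_force: [0.7, -1.7, 6.8]
width: 0.0392
grip_force: 3.1
```

Call:
step_arm:
  deltas:
    - [[0,0,0,0.003,0,3e-05,45],[0,0,0,0.006,0,6e-05,45],[0,0,0,0.009,0,8e-05,45],[0,0,0,0.012,0,0.0001,45],[0,0,0,0.015,0,0.00012,45]]

```text
time: 10.68
ee_pos: [0.5897, -0.0026, 0.0659]
eef_rot: [0.63, 0.776, 0.0, 0.001]
ft_force: [-0.1, -2.0, 6.3]
width: 0.0391
grip_force: 3.1
```

Call:
step_arm:
  deltas:
    - [[0,0,0,0.003,0,2e-05,45],[0,0,0,0.006,0,5e-05,45],[0,0,0,0.009,0,7e-05,45],[0,0,0,0.012,0,9e-05,45],[0,0,0,0.015,0,0.0001,45]]

```text
time: 11.3
ee_pos: [0.5866, 0.012, 0.0658]
eef_rot: [0.63, 0.776, 0.0, 0.001]
ft_force: [0.9, -1.3, 5.0]
width: 0.0388
grip_force: 3.1
```

Call:
step_arm:
  deltas:
    - [[0,0,0,0.003,0,1e-05,45],[0,0,0,0.006,0,3e-05,45],[0,0,0,0.009,0,5e-05,45]]

```text
time: 11.68
ee_pos: [0.5848, 0.0209, 0.0658]
eef_rot: [0.63, 0.776, 0.0, 0.001]
ft_force: [0.4, -2.1, 6.2]
width: 0.0395
grip_force: 3.1
```

Call:
step_arm:
  deltas:
    - [[0,0,0,0.002,0,1e-05,45],[0,0,0,0.004,0,2e-05,45]]

```text
time: 11.92
ee_pos: [0.584, 0.0248, 0.0657]
eef_rot: [0.63, 0.776, 0.0, 0.001]
ft_force: [0.7, -0.7, 5.3]
width: 0.0391
grip_force: 2.6
```

Call:
step_arm:
  deltas:
    - [[0,0,0,0.002,0,1e-05,45],[0,0,0,0.004,0,1e-05,45]]

```text
time: 12.18
ee_pos: [0.5824, 0.0291, 0.0651]
eef_rot: [0.63, 0.776, -0.0, -0.0]
ft_force: [-0.0, -1.4, 0.5]
width: 0.0392
grip_force: 1.0
```

Call:
step_arm:
  deltas:
    - [[0,0,0,0,0,0.0002,45],[0,0,0,0,0,0.0002,45],[0,0,0,0,0,0.0002,45]]

```text
time: 12.55
ee_pos: [0.5826, 0.0292, 0.0651]
eef_rot: [0.63, 0.776, 0.0, -0.0]
ft_force: [-1.3, 1.6, 4.1]
width: 0.0391
grip_force: 1.9
```

Call:
step_arm:
  deltas:
    - [[0,0,0,0,0,0.0001,45],[0,0,0,0.003,0,0.0001,45],[0,0,0,0.007,0,0.0001,45],[0,0,0,0.011,0,0.0001,45],[0,0,0,0.015,0,0.0001,45],[0,0,0,0.018,0,0.0001,45],[0,0,0,0.02,0,0.0001,45]]

```text
time: 13.42
ee_pos: [0.5785, 0.0488, 0.065]
eef_rot: [0.63, 0.776, 0.0, 0.0]
ft_force: [0.9, -1.0, 5.3]
width: 0.0393
grip_force: 2.5
```

Run:
```python
from h import *
import cv2
a=cams.camera("wrist")["img"][:,:,::-1][0:300,160:480]
b=cams.camera("top")["img"][165:280,230:420,::-1]
cv2.imwrite("pics/both.png",np.hstack([cv2.resize(a,(400,375)),cv2.resize(b,(400,242),interpolation=cv2.INTER_CUBIC).copy() if 0 else np.vstack([cv2.resize(b,(400,242),interpolation=cv2.INTER_CUBIC),np.zeros((133,400,3),np.uint8)])]))
s=readout.read_state();print(s["ee_pos"],s["ft_force"])
```

```text
[0.57846169 0.04904091 0.06502055] [-0.03043262 -0.90346591  5.04757247]
```

View pics/both.png

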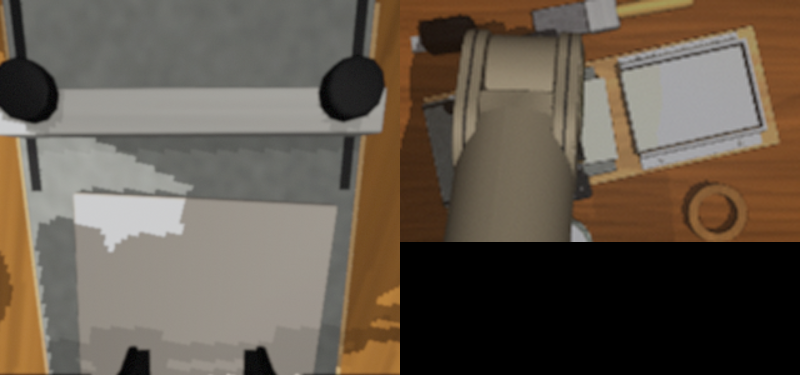

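The wrist crop shows the tile's front edge from (74,194) to (336,207), while the fence foot is level at about v=135. The tile has therefore turned about 3° with its left corner leading. I'll measure the turn and the gap.

Run:
```python
from h import *
s,c,o,M=wrist()
P=lambda l,z:np.array([ray(c,(160+u*.8,v*.8),z,o,M) for u,v in l])
t=P([(74,194),(336,207)],.0425);f=P([(25,135),(380,133)],.0345)
x,y=M[:,0],M[:,1]
Rt=R.from_quat(s["eef_rot"]).inv()
for a in(t,f):
    q=Rt.apply(a-s["ee_pos"]);print(q.round(4),np.degrees(np.arctan2(q[1,0]-q[0,0],q[1,1]-q[0,1])),np.linalg.norm(q[1]-q[0]))
```

```text
[[ 0.073  -0.0442  0.0225]
 [ 0.0682  0.0547  0.0226]] -2.7582309849350737 0.09901800046769862
[[ 0.0942 -0.0631  0.0305]
 [ 0.095   0.0712  0.0306]] 0.3301488959036863 0.13427911871946402
```

Call:
step_arm:
  deltas:
    - [[0,0,-0.01,0,0,5e-05,45],[0,0,-0.025,0.002,0,5e-05,45],[0,0,-0.04,0.005,0,5e-05,45],[0,0,-0.052,0.008,0,5e-05,45],[0,0,-0.055,0.011,0,5e-05,45],[0,0,-0.055,0.013,0,5e-05,45],[0,0,-0.055,0.014,0,5e-05,45]]

```text
time: 14.45
ee_pos: [0.5757, 0.0624, 0.065]
eef_rot: [0.609, 0.793, 0.0, 0.0]
ft_force: [0.2, -1.3, 4.2]
width: 0.0392
grip_force: 2.7
```

Run:
```python
from h import *
import cv2
a=cams.camera("wrist")["img"][:,:,::-1][40:280,160:480]
cv2.imwrite("pics/w3.png",cv2.resize(a,None,fx=2.5,fy=2.5,interpolation=cv2.INTER_CUBIC))
s=readout.read_state();print(s["ee_pos"],s["ft_force"])
```

```text
[0.57564188 0.06252782 0.06502126] [-0.17751208 -0.6366156   5.87663731]
```

View pics/w3.png

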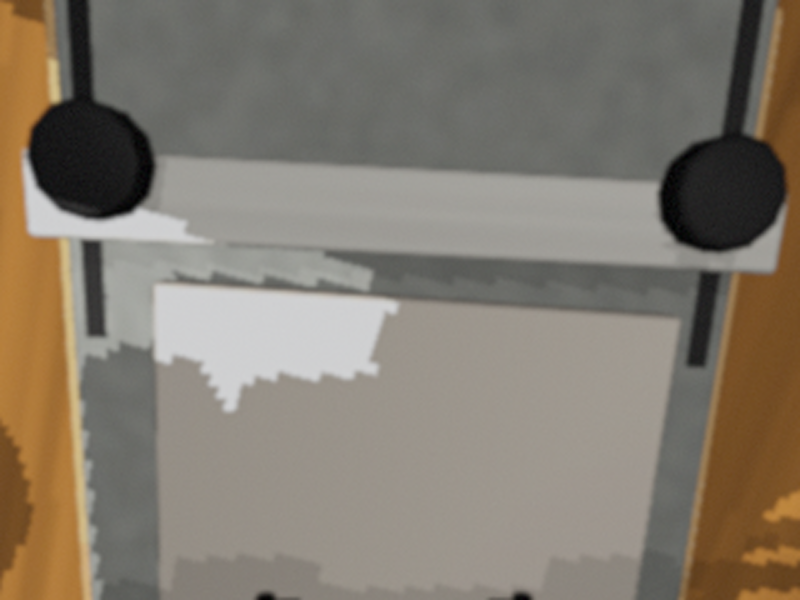

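The wrist crop shows the tile's front edge from (155,284) to (680,318) and the fence foot from (30,236) to (775,271). That leaves about 1° of yaw and a gap of about 9–10 mm.

Call:
step_arm:
  deltas:
    - [[0,0,-0.008,0.001,0,3e-05,45],[0,0,-0.016,0.003,0,3e-05,45],[0,0,-0.018,0.005,0,3e-05,45],[0,0,-0.018,0.006,0,3e-05,45]]

```text
time: 15.0
ee_pos: [0.5741, 0.0682, 0.065]
eef_rot: [0.601, 0.799, 0.0, 0.0]
ft_force: [0.2, -2.5, 5.1]
width: 0.0391
grip_force: 2.7
```

Call:
step_arm:
  deltas:
    - [[0,0,0,0.001,0,2e-05,45],[0,0,0,0.002,0,2e-05,45]]

```text
time: 15.25
ee_pos: [0.5736, 0.07, 0.065]
eef_rot: [0.602, 0.799, 0.0, 0.0]
ft_force: [0.4, -2.1, 5.7]
width: 0.0392
grip_force: 2.8
```

Call:
step_arm:
  deltas:
    - [[0,0,0,0.0007,0,0,45],[0,0,0,0.0015,0,0,45]]

```text
time: 15.5
ee_pos: [0.5733, 0.0712, 0.065]
eef_rot: [0.602, 0.799, 0.0, 0.0]
ft_force: [0.5, -2.0, 5.2]
width: 0.0393
grip_force: 2.7
```

Call:
step_arm:
  deltas:
    - [[0,0,0,0.0007,0,0,45],[0,0,0,0.0015,0,0,45]]

```text
time: 15.75
ee_pos: [0.5729, 0.0726, 0.065]
eef_rot: [0.602, 0.799, 0.0, 0.0]
ft_force: [-0.3, -2.0, 5.0]
width: 0.039
grip_force: 2.7
```

Call:
step_arm:
  deltas:
    - [[0,0,0,0.0007,0,0,45],[0,0,0,0.0015,0,0,45]]

```text
time: 16.0
ee_pos: [0.5725, 0.0741, 0.065]
eef_rot: [0.602, 0.799, 0.0, 0.0]
ft_force: [-0.1, -2.4, 5.4]
width: 0.039
grip_force: 2.7
```

Run:
```python
from h import *
import cv2
a=cams.camera("wrist")["img"][:,:,::-1][40:280,160:480]
cv2.imwrite("pics/w4.png",cv2.resize(a,None,fx=2.5,fy=2.5,interpolation=cv2.INTER_CUBIC))
s=readout.read_state();print(s["ee_pos"],s["ft_force"],s["torque"])
```

```text
[0.5724136  0.07419898 0.06503286] [ 0.52319162 -1.63943701  5.36010343] [-0.57043138 -0.09081583 -0.0194511 ]
```

View pics/w4.png

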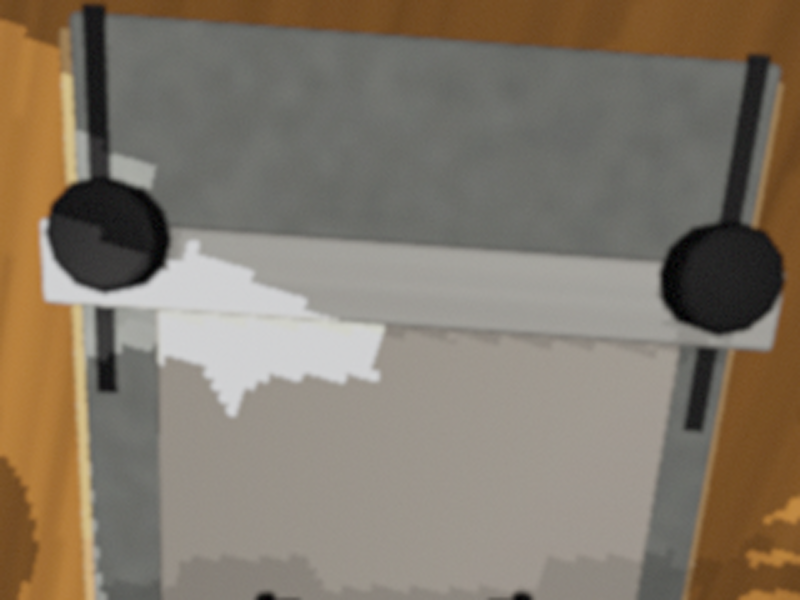

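The tile's front edge, (158,312)–(675,348), is within about 1 mm of the fence foot, (45,301)–(772,349), and parallel to within 0.2°. I'll creep on until contact shows in the force.

Call:
step_arm:
  deltas:
    - [[0,0,0,0.0005,0,0,45],[0,0,0,0.001,0,0,45]]

```text
time: 16.3
ee_pos: [0.5722, 0.0751, 0.065]
eef_rot: [0.602, 0.799, 0.0, 0.0]
ft_force: [0.5, -2.7, 5.6]
width: 0.039
grip_force: 2.7
```

Call:
step_arm:
  deltas:
    - [[0,0,0,0.0005,0,0,45],[0,0,0,0.001,0,0,45]]

```text
time: 16.55
ee_pos: [0.5719, 0.076, 0.065]
eef_rot: [0.602, 0.799, 0.0, 0.0]
ft_force: [1.0, -2.4, 5.7]
width: 0.0389
grip_force: 2.7
```

Call:
step_arm:
  deltas:
    - [[0,0,0,0.0005,0,0,45],[0,0,0,0.001,0,0,45]]

```text
time: 16.8
ee_pos: [0.5716, 0.077, 0.065]
eef_rot: [0.602, 0.799, 0.0, 0.0]
ft_force: [0.1, -2.0, 4.6]
width: 0.0393
grip_force: 2.7
```

Call:
step_arm:
  deltas:
    - [[0,0,0,0.0005,0,0,45],[0,0,0,0.001,0,0,45]]

```text
time: 17.05
ee_pos: [0.5713, 0.0779, 0.065]
eef_rot: [0.602, 0.799, 0.0, 0.0]
ft_force: [1.2, -2.4, 5.1]
width: 0.0392
grip_force: 2.7
```

Call:
step_arm:
  deltas:
    - [[0,0,0,0.0005,0,0,45],[0,0,0,0.001,0,0,45]]

```text
time: 17.3
ee_pos: [0.5711, 0.0789, 0.065]
eef_rot: [0.602, 0.799, 0.0, 0.0]
ft_force: [1.1, -2.6, 7.0]
width: 0.0389
grip_force: 2.7
```

Call:
step_arm:
  deltas:
    - [[0,0,0,0.0005,0,0,45],[0,0,0,0.001,0,0,45]]

```text
time: 17.55
ee_pos: [0.5708, 0.0799, 0.065]
eef_rot: [0.602, 0.799, 0.0, 0.0]
ft_force: [0.2, -2.7, 5.3]
width: 0.0391
grip_force: 2.7
```

Run:
```python
from h import *
import cv2
a=cams.camera("wrist")["img"][:,:,::-1][100:220,170:480]
c=cams.camera("scene")["img"][225:315,300:400,::-1]
a=cv2.resize(a,None,fx=2.5,fy=2.5,interpolation=cv2.INTER_CUBIC);c=cv2.resize(c,(333,300),interpolation=cv2.INTER_CUBIC)
o=np.zeros((600,775,3),np.uint8);o[:300]=a;o[300:,:333]=c
cv2.imwrite("pics/w5.png",o)
s=readout.read_state();print(s["ee_pos"],s["ft_force"])
```

```text
[0.57078199 0.07993557 0.06504809] [ 1.54464978 -3.16789561  5.5013083 ]
```

View pics/w5.png

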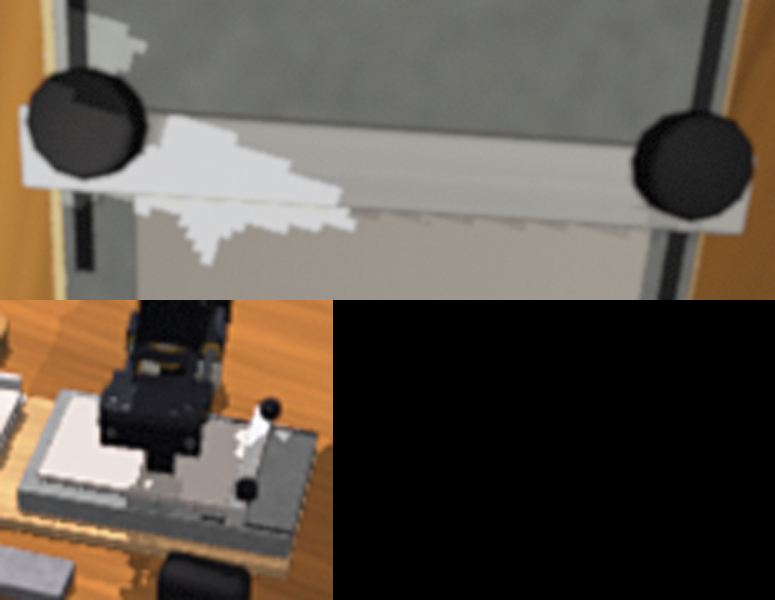

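The tile's front edge now meets the fence along its whole width, with no gap visible from (137,195) to (650,228). The force along the slide is rising, about 3.5 N. A slightly firmer nudge will confirm it is seated.

Call:
step_arm:
  deltas:
    - [[0,0,0,0.0005,0,8e-05,45],[0,0,0,0.001,0,8e-05,45]]

```text
time: 17.9
ee_pos: [0.5706, 0.0807, 0.065]
eef_rot: [0.602, 0.799, 0.0, 0.0]
ft_force: [0.9, -2.7, 5.2]
width: 0.0393
grip_force: 3.0
```

Call:
step_arm:
  deltas:
    - [[0,0,0,0.0005,0,0,45],[0,0,0,0.001,0,0,45]]

```text
time: 18.15
ee_pos: [0.5703, 0.0817, 0.065]
eef_rot: [0.602, 0.799, 0.0, 0.0]
ft_force: [1.2, -2.5, 5.7]
width: 0.039
grip_force: 3.0
```

Call:
step_arm:
  deltas:
    - [[0,0,0,0.0005,0,0,45],[0,0,0,0.001,0,0,45]]

```text
time: 18.4
ee_pos: [0.57, 0.0826, 0.065]
eef_rot: [0.602, 0.799, 0.0, 0.0]
ft_force: [-0.3, -1.8, 7.1]
width: 0.0393
grip_force: 3.0
```

Between the last two views the tile's corners moved back about 12 px (6 mm) in the wrist image, so the fingers were slipping while the fence held the tile. It is home. I'll lift off and check.

Call:
step_arm:
  deltas:
    - [[0,0,0,0,0,-0.001,45],[0,0,0,0,0,-0.003,45],[0,0,0,0,0,-0.01,45],[0,0,0,0,0,-0.03,45],[0,0,0,0,0,-0.06,45],[0,0,0,0,0,-0.08,45],[0,0,0,0,0,-0.08,45],[0,0,0,0,0,-0.08,45]]

```text
time: 19.4
ee_pos: [0.5693, 0.083, 0.1441]
eef_rot: [0.601, 0.799, -0.0, -0.0]
ft_force: [-0.1, 0.1, -0.7]
width: 0.0391
grip_force: 0.0
```

Run:
```python
from h import *
import cv2
s,c,o,M=wrist(); np.savez("w6.npz",o=o,M=M,k=[c["fx"],c["fy"],c["cx"],c["cy"]])
a=c["img"][90:310,200:460,::-1]
cv2.imwrite("pics/w6.png",cv2.resize(a,None,fx=2.7,fy=2.7,interpolation=cv2.INTER_CUBIC))
print(s["ee_pos"],s["ft_force"])
```

```text
[0.56931139 0.08295727 0.14406241] [-0.09709631  0.10351819 -0.74037997]
```

View pics/w6.png

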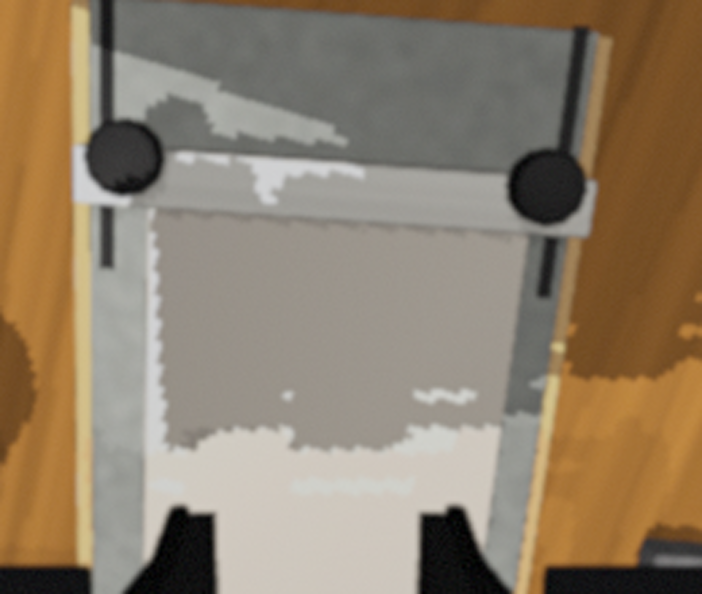

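Run:
```python
from h import *
s,c,o,M=wrist(); g=c["img"].astype(int).sum(2)//3
for X in (246,250,257,262,275,290,320,350,365,380,390,394,398,404,412):
    y0=int(round(90+(202+(((X-200)*2.7)-73)*.0658)/2.7)); print(X,y0,g[y0-9:y0+10,X])
```

```text
246 166 [ 34  25  20  15  58 131 186 205 200 180 162 157 161 164 166 166 167 167
 167]
250 166 [ 23  18  21  27  70 114 135 141 140 142 151 156 159 163 165 164 164 165
 164]
257 167 [103 126 137 144 147 151 153 151 148 165 177 172 161 155 149 143 145 158
 175]
262 167 [154 153 152 154 154 155 156 156 145 133 126 130 137 142 144 143 142 143
 142]
275 168 [156 154 153 154 154 155 156 155 143 133 128 134 140 143 144 144 145 143
 144]
290 169 [157 154 154 153 155 156 157 155 145 133 129 133 139 144 146 145 146 146
 145]
320 171 [158 156 154 154 155 155 157 155 146 134 129 131 137 142 147 147 147 148
 147]
350 173 [160 157 156 156 154 155 156 156 147 135 137 145 150 150 148 149 149 149
 150]
365 174 [161 159 157 157 156 157 157 156 145 133 133 144 149 150 150 150 149 151
 150]
380 175 [160 159 158 157 157 156 158 156 146 132 134 143 149 151 152 153 151 152
 151]
390 176 [114 135 143 147 153 158 158 155 143 136 141 147 149 152 153 152 152 152
 152]
394 176 [ 18  11  32  71 112 135 142 142 136 127 130 138 145 147 147 146 143 140
 136]
398 176 [ 25  30  27  27  46  89 124 138 131 113  97  94  93  96 102 103 107 108
 108]
404 176 [ 28  29  29  26  27  52  97 133 144 128  88  45  30  31  30  33  32  31
  34]
412 177 [ 53  91 127 149 158 160 159 157 146 129 119 120 123 125 126 126 126 124
 124]
```

```bash
python3 -c "
from bench import r
print(r.close_job())"
```

```text
the job is handed in; nothing more can be done
None
```

I slid the top tile along the bed and left it flat against the fence, with at most about a 0.35 mm gap possibly left at one end. The forces I read stayed near 7 N, the lower tiles looked undisturbed, and I handed the job in at about 19.5 s; it gave no verdict.

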